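# Jack up the power unit and hold it for a foot change

### The arm

A 6-joint arm with a two-finger parallel gripper is mounted at the origin on the work surface. World frame = base frame: x ahead of the robot, y to its left, z up, the work surface at z = 0. Lengths are in m, angles in rad, forces in N, time in s.
With the tool pointing down it reaches from about 0.35 to 0.775 m from the base axis. Payload 5.5 kg.
Tool frame: the origin (TCP) lies between the finger pads; the fingertips stand 8 mm ahead of it and the grasp point (between the pads) lies 11 mm behind it (bot.tip_extent is the distance from the TCP to the fingertips, in m); x points along the fingers, y is the direction in which the jaws open and shut, and the axes are right-handed (so a half turn about x gives the same grasp; the last joint's range is limited). The gripper opens to 85 mm and grips with 20 to 120 N. Pads are 22 mm wide; open, the fingers measure 114 mm over their backs; the gripper's body (76 mm by 85 mm) begins 54 mm behind the grasp point. The pads swing forward as they close: fully open they stand 13 mm farther back than shut.
Start: joints at [1.097, 0.313, 0.046, 1.304, 0, 1.431], TCP at [0.188, 0.543, 0.239] pointing down, gripper open.
Joint ranges: [-2.76, 2.76], [-0.86, 1.69], [-1.03, 1.26], [-2.2, 2.34], [-1.47, 1.5], [-3.14, 3.14]. Speed limits (rad/s): [2.57, 2.57, 3.14, 3.14, 3.14, 3.14].

### API

Orientations are given as a rotation vector (axis times angle).
In Python, from rig import bot gives the robot as it stands.
- The arm moves only by the tool move_arm, never from a script. Its argument "series" is a list of rows, each a list of 5 numbers: the finger opening in cm, from 0 to 8.54, then the shift along the tool's x, y, z in cm, then the turn about the tool's x in degrees. A call has 1 to 8 rows; each row is the pose to reach, as a shift and turn from the pose measured when the call began, along the tool's axes at that moment; what a row does not reach only later rows make up. A row lasts 1/10 s, in which the tool goes at most 50 mm and 8.59 degrees, less where a joint would pass 70% of its speed; a pose out of reach is approached as far as the arm can. A call with a gripper value outside its range is refused whole. The fingers move at their own pace and stop on an object; the grip force is fixed at half the most. Time passes only in rows, so rows that repeat a pose let the fingers close. It gives the time, the measured TCP pose, the force and the opening at its end, in the units of the state.
- bot.observe(): the state, without advancing time (a new reading comes with each control period).
- bot.snapshot(name): name is "side" or "top"; returns a dict with "color" (384x512x3 uint8, blue, green, red), "camera_matrix" (3x3 intrinsics, pixels), "dist" ([k1, k2, p1, p2, k3] as OpenCV has them; the pictures are not rectified), "xyz" and "orientation" of the camera in the world. Camera axes: x right, y down, z forward; pixel columns grow to the right and rows downward; lengths in m; the calibration is good to about 2 mm. A picture is of the moment at which its call begins. There is no depth.
- bot.job_done(): hands the job in, once; it reports no verdict.
The state is a dict: "clock": time; "joint_pos": joint angles; "qvel": joint speeds; "joint_efforts": joint torques, N m; "eef_pos": TCP position; "eef_rot": TCP orientation; "contact_force": force on the tool from outside, world axes, zero at the start; "torque": the same for the moment, N m; "grip_width": finger opening in m.
Only numpy, scipy, OpenCV 4.12 (cv2) and the standard library are available. Lean on these libraries where they do the work, as an engineer would, in place of code of your own. Each camera call takes 0.05 s, during which the arm holds its last target. There are 200 camera calls.

### The job

A front foot of the power unit with the yellow lift bracket is to be changed. Move the small red hand jack so that it stands flat on the bench with its saddle centred under that yellow lift point, pump its handle fully down and let it come all the way up again to settle the saddle, then press the handle fully down again and finish while still holding it down, so that only the jack keeps the unit raised. Do not lift the unit with the arm, and leave the other unit and everything else on the bench where it is.

Things in the scene. Friction and masses are not known exactly. Their poses are not given: they have to be found in the camera images.
- jack: loose red hand jack, 0.8 kg. Origin: underside, below the grip block; z up, +x to the saddle end. Base plate 245 x 76 x 14 mm, x -140 to +105. Dark grip block at the origin: 50 (x) x 40 (y), top 85 mm up; grip it from above across y. Saddle at x +85; beyond x +40 it is at most 44 tall with the handle up. Handle pivot x +30, z 45; the handle runs back over the base, 0.45 rad above level at rest.
- saddle_top (a point): centre of the flat top of the jack's steel saddle (34 mm across): 85 mm ahead (+x) of the jack's origin, 44 mm above its underside with the handle up. Rises straight up with the handle, 56 mm per rad, 28 mm in all; sinks when the handle comes up.
- pump_handle (a joint): pump handle: 0 = fully up (sprung, returns by itself), 0.5 rad = fully down at a firm stop. Pushing its pad down takes 2 N at first, up to about 10 N with the unit on the saddle. The saddle meets the lift pad at about 0.25 rad; the unit rises over the rest.
- handle_pad (a point): centre of the upper face of the black pad (44 x 36 mm, 12 thick) at the handle's end, to push down with closed fingers. The pad's middle is 160 mm from the pivot, this face 6 mm above it. Fully up it is 111 mm behind the jack's origin and 120 mm above the bench; it swings down in an arc to 130 mm behind and 43 mm above.
- marked_unit_stand: fixed rear rail of the white power unit with the YELLOW bracket. Origin: on the bench straight below the lift point; z up, -x is the unit's front, towards the robot. Case 220 deep (x +30 to +250) x 200 wide, 30 to 115 mm above the bench. Bracket juts from the middle of the front to x -26, 56 wide, top 76 mm up; things under 58 mm tall pass below it.
- lift_point (a point): centre of the underside of the round black rubber lift pad (40 mm across) beneath the yellow bracket: 58 mm above the stand's origin while the unit is down, 72 mm with the jack at full stroke; the unit tips up about its rear rail (10 to 15 N here) and falls back by itself. A black ring on the bracket's top marks the place.
- plain_unit_stand: the rear rail of the second power unit, the same size but with a grey bracket. To be left alone; the two may have changed places.
- plain_point (a point): centre of the underside of the black pad beneath the grey bracket, 58 mm above the bench; to stay there.
- red_foot: red rubber foot, 32 mm across, 30 mm tall, standing between the two units' fronts. Bystander.
- feet_bin: loose blue open bin with red feet, 120 x 100 x 55 mm. Bystander.
- standoff_bin: loose blue open bin with brass standoffs, 120 x 100 x 55 mm. Bystander.
- circuit_board: green circuit board, 110 x 75 mm, parts up to 20 mm tall. Bystander.
- multimeter: orange multimeter lying flat, 150 x 75 x 42 mm. Bystander.
- screwdriver: yellow-handled screwdriver lying flat, 170 mm long. Bystander.
- tape_roll: roll of red tape lying flat, 90 mm across, 24 mm tall. Bystander.

How it is judged:
On the way, in this order (a step that is already met when the one before it is completed fails the run):
1. the jack stands flat with its saddle centred (within 12 mm) under the yellow lift point, handle up (horizontal distance between saddle_top and lift_point below 0.012 m and angle between jack's own z axis and vertical below 0.08 rad and height (world z) of jack below 0.004 m and value of joint pump_handle below 0.1 rad), for 0.2 s.
2. the handle is pumped fully down and the unit rises (value of joint pump_handle above 0.44 rad and height (world z) of lift_point above 0.067 m and horizontal distance between saddle_top and lift_point below 0.016 m and angle between jack's own z axis and vertical below 0.08 rad and height (world z) of jack below 0.004 m), for 0.1 s.
3. the handle comes all the way up and the unit settles back (value of joint pump_handle below 0.08 rad and height (world z) of lift_point below 0.06 m), for 0.1 s.
At the end, for the whole second after the job is handed in: Fingers push the jack over 1.5 N; handle at least 0.44 rad down; lift point at least 67 mm above the bench (9 mm raised), over 4 N on the jack, untouched by the arm; saddle within 16 mm of the lift point from above, jack flat on the bench; other unit down, bystanders within 30 mm of their starts (all of step 2 and contact force between the fingers and jack above 1.5 N and contact force between jack and marked_unit_stand above 4 N and contact force between the arm and marked_unit_stand below 0.5 N and height (world z) of plain_point below 0.0605 m and distance of each of red_foot, feet_bin, standoff_bin, circuit_board, multimeter, screwdriver, tape_roll from where it was at the start of the episode below 0.03 m); the arm keeps its last pose, push and grip.
It fails at once if the arm pushes or lifts the marked unit itself (contact force between the arm and marked_unit_stand above 8 N).
It fails at once if the other unit is lifted (height (world z) of plain_point above 0.062 m).
It fails at once if the jack is tipped over (angle between jack's own z axis and vertical above 0.6 rad).
It fails at once if a bystander is knocked away (distance of any of red_foot, feet_bin, standoff_bin, circuit_board, multimeter, screwdriver, tape_roll from where it was at the start of the episode above 0.03 m).
It also fails if it takes over 64 s, if anything falls off the work surface, if the arm or the gripper's body presses on something with over 40 N, if the wrist force passes 120 N, or if a joint passes its speed limit or range.

## Working session

There is one attempt and no reset: what is moved stays moved. The work goes in short steps, Python scripts to look and compute and a tool call to move; the robot and the scene stay as the last step left them, time stands still between calls to the robot, and variables do not carry over. Pictures are saved under pics/ and viewed, about 8 in all and at most 12, crops included, and the job is handed in when it is done.

Besides the shell and the picture viewer there is one more tool, called after "Call:" as name([rows], argument=value, ...), one row to a line, values as JSON. move_arm: Moves the arm, as the interface text tells. Its arguments: {"type":"object","properties":{"series":{"type":"array","items":{"type":"array","items":{"type":"number"}}}},"required":["series"]}

```bash
mkdir -p pics; cat > h.py <<'E'
import numpy as np, cv2
from scipy.spatial.transform import Rotation as R
from rig import bot
def snap(n,f):
    s=bot.snapshot(n); cv2.imwrite('pics/'+f,s['color']); np.save('pics/'+n+'.npy',s,allow_pickle=True); return s
def rot(o):
    o=np.asarray(o,float)
    return o if o.shape==(3,3) else (R.from_rotvec(o).as_matrix() if o.size==3 else R.from_quat(o).as_matrix())
def ray(s,uv):
    p=cv2.undistortPoints(np.array(uv,float).reshape(-1,1,2),np.array(s['camera_matrix']),np.array(s['dist']))[:,0]
    d=np.c_[p,np.ones(len(p))]@rot(s['orientation']).T
    return np.array(s['xyz'],float),d
def onplane(s,uv,z):
    c,d=ray(s,uv); return c+d*((z-c[2])/d[:,2])[:,None]
def proj(s,P):
    Rm=rot(s['orientation']).T
    return cv2.projectPoints(np.array(P,float).reshape(-1,3),cv2.Rodrigues(Rm)[0],-Rm@np.array(s['xyz'],float),np.array(s['camera_matrix']),np.array(s['dist']))[0][:,0]
def load(n): return np.load('pics/'+n+'.npy',allow_pickle=True).item()
E
python3 - <<'E'
from h import *
a=snap('top','t0.png');b=snap('side','s0.png')
for s in(a,b):print(s['xyz'],s['orientation'],s['camera_matrix'])
print(bot.observe(),bot.tip_extent)
E
```

```text
[0.39291452 0.01081157 1.13105345] [-2.16851444  2.19448133 -0.07820278] [[386.45445141   0.         252.83218655]
 [  0.         386.45445141 187.67436658]
 [  0.           0.           1.        ]]
[ 0.17331434 -0.98866867  0.95829124] [-2.25204617  0.32288697 -0.14214119] [[493.61066776   0.         265.34684832]
 [  0.         493.61066776 190.83385617]
 [  0.           0.           1.        ]]
{'clock': 0.1, 'joint_pos': array([ 1.09740706e+00,  3.13957272e-01,  4.50747326e-02,  1.30362166e+00,
       -2.04348927e-05,  1.43123456e+00]), 'qvel': array([ 1.39204856e-03, -1.79196516e-03,  3.79238808e-03, -5.26253796e-04,
       -1.05483374e-03,  1.93377546e-05]), 'joint_efforts': array([ 2.12482009e-03, -4.81724703e+01,  2.99245101e+01,  1.27019623e-02,
       -9.03546788e-05,  1.19089898e-05]), 'eef_pos': array([0.18818738, 0.54284526, 0.23847256]), 'eef_rot': array([ 0.26069644,  1.5553713 , -0.2632738 ]), 'contact_force': array([ 0.25139832,  0.63633158, -0.24211496]), 'torque': array([-0.04230673,  0.05704792, -0.02589983]), 'grip_width': 0.08530640914084713} 0.008
```

View pics/t0.png

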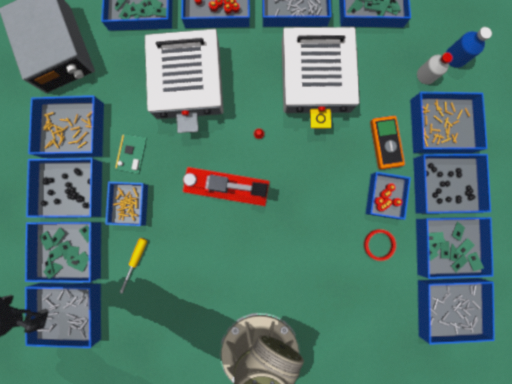

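View pics/s0.png

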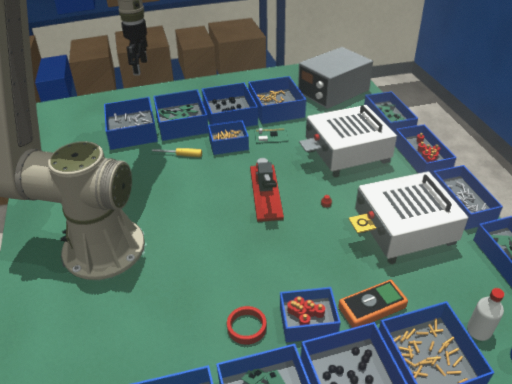

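The top view shows the yellow bracket at (320,117), the grey one at (187,122), and the jack with its saddle at (190,180) and pad at (260,190). The side view agrees. Next I'll measure these.

```bash
python3 - <<'E'
from h import *
a=load('top');b=load('side')
def blobs(s,lo,hi,roi,mn=30):
    x0,y0,x1,y1=roi; h=cv2.cvtColor(s['color'],cv2.COLOR_BGR2HSV)
    m=cv2.inRange(h,np.array(lo),np.array(hi))
    z=np.zeros_like(m); z[y0:y1,x0:x1]=m[y0:y1,x0:x1]
    cs=cv2.findContours(z,cv2.RETR_EXTERNAL,cv2.CHAIN_APPROX_NONE)[0]
    return [c for c in cs if cv2.contourArea(c)>mn]
# jack base red
for c in blobs(a,(0,150,90),(8,255,255),(170,155,285,215)):
    p=onplane(a,c[:,0],.014)[:,:2]; r=cv2.minAreaRect((p*1000).astype(np.float32)); print('base',r,cv2.boxPoints(r).round(0).tolist())
for c in blobs(a,(22,120,120),(35,255,255),(300,95,340,135)):
    p=onplane(a,c[:,0],.076)[:,:2]; r=cv2.minAreaRect((p*1000).astype(np.float32)); print('brk',r,cv2.boxPoints(r).round(0).tolist())
# unit top white
for c in blobs(a,(0,0,190),(180,40,255),(270,20,370,115),500):
    p=onplane(a,c[:,0],.115)[:,:2]; r=cv2.minAreaRect((p*1000).astype(np.float32)); print('case',r,cv2.boxPoints(r).round(0).tolist())
# foot
for c in blobs(a,(0,150,90),(8,255,255),(245,120,275,145),10): print('foot',onplane(a,c[:,0],.03).mean(0))
# ring views
for n,s,roi in(('t',a,(300,95,340,135)),('s',b,(340,205,385,240))):
    pass
big=[cv2.resize(a['color'][150:215,170:285],None,fx=6,fy=6,interpolation=cv2.INTER_CUBIC)]
r1=cv2.resize(a['color'][97:137,300:340],None,fx=5,fy=5,interpolation=cv2.INTER_CUBIC)
r2=cv2.resize(b['color'][205:245,335:385],None,fx=5,fy=5,interpolation=cv2.INTER_CUBIC)
im=np.zeros((600,700,3),np.uint8); im[:390,:690]=big[0]; im[395:595,:200]=r1; im[395:595,210:460]=r2
cv2.imwrite('pics/c1.png',im)
E
```

```text
base ((482.7518310546875, 93.49246215820312), (242.64306640625, 74.61810302734375), 79.59696197509766) [[424.0, -19.0], [498.0, -33.0], [541.0, 206.0], [468.0, 220.0]]
brk ((664.9234008789062, -176.8550262451172), (59.0970458984375, 51.36161422729492), 89.57002258300781) [[639.0, -206.0], [690.0, -207.0], [691.0, -148.0], [639.0, -147.0]]
case ((803.3475341796875, -175.34457397460938), (197.7330322265625, 215.16287231445312), 89.99674987792969) [[696.0, -274.0], [911.0, -274.0], [911.0, -76.0], [696.0, -76.0]]
foot [ 0.63366817 -0.00420913  0.03      ]
```

View pics/c1.png

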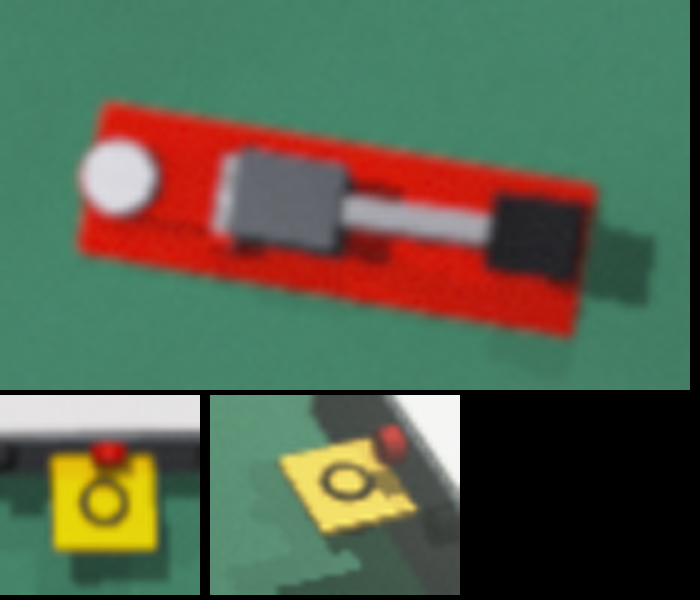

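```bash
cat >> h.py <<'E'
def tool(Pt,yaw=None,o=None):
    "shift in cm in tool axes to reach world Pt; turn deg so that tool y lies along yaw (mod 180)"
    o=o or bot.observe(); M=rot(o['eef_rot']); sh=M.T@(np.array(Pt)-o['eef_pos'])*100
    y=np.degrees(np.arctan2(M[1,1],M[0,1])); t=None
    if yaw is not None: t=-((yaw-y+90)%180-90)
    print('shift cm',sh.round(2),'turn',t,'| TCP',o['eef_pos'].round(4),'tooly',round(y,2),'x',M[:,0].round(3),'j',o['joint_pos'].round(2),'F',o['contact_force'].round(1),'w',round(o['grip_width'],4),'t',o['clock'])
E
python3 - <<'E'
from h import *
a=load('top');b=load('side')
print('block',onplane(a,[[170+292/6,150+200/6]],.085),'saddle',onplane(a,[[170+120/6,150+178/6]],.044),'pad',onplane(a,[[170+537/6,150+237/6]],.12))
u=[[320.8,118.4]];v=[[362.6,222.4]]
print('ring',onplane(a,u,.076),onplane(b,v,.076))
c1,d1=ray(a,u);c2,d2=ray(b,v)
A=np.c_[d1[0],-d2[0]];k=np.linalg.lstsq(A,c2-c1,rcond=None)[0];print(c1+k[0]*d1[0],c2+k[1]*d2[0])
tool([.486,.111,.15],169.7)
E
```

```text
block [[0.48453436 0.10665166 0.085     ]] saddle [[0.49955762 0.19176235 0.044     ]] pad [[ 0.46393338 -0.00364877  0.12      ]]
ring [[ 0.66368485 -0.17789523  0.076     ]] [[ 0.66578516 -0.17526996  0.076     ]]
[ 0.66307494 -0.17747017  0.07837651] [ 0.664257   -0.17779397  0.07873779]
shift cm [  8.89 -31.03  42.29] turn 81.17310425786786 | TCP [0.1882 0.5428 0.2385] tooly 70.87 x [-0.001 -0.002 -1.   ] j [ 1.1   0.31  0.05  1.3  -0.    1.43] F [ 0.3  0.6 -0.2] w 0.0853 t 0.1
```

Call:
move_arm([
  [8.5, 6.8, -31.2, 42.3, 81.2],
  [8.5, 6.8, -31.2, 42.3, 81.2],
  [8.5, 6.8, -31.2, 42.3, 81.2],
  [8.5, 6.8, -31.2, 42.3, 81.2],
  [8.5, 6.8, -31.2, 42.3, 81.2],
  [8.5, 6.8, -31.2, 42.3, 81.2],
  [8.5, 6.8, -31.2, 42.3, 81.2],
  [8.5, 6.8, -31.2, 42.3, 81.2],
])

```text
clock: 0.9
eef_pos: [0.4131, 0.2142, 0.1873]
eef_rot: [1.185, 1.223, -1.187]
contact_force: [0.4, 0.2, 0.8]
grip_width: 0.0851
```

```bash
python3 -c "
from h import *
tool([.485,.109,.15],169.7)"
```

```text
shift cm [ 3.74  6.87 10.73] turn 12.071412995632954 | TCP [0.4131 0.2142 0.1873] tooly 1.77 x [-0.001 -0.001 -1.   ] j [ 0.31  0.13 -0.32  1.12 -0.    1.85] F [0.4 0.2 0.8] w 0.0851 t 0.9
```

Call:
move_arm([
  [8.5, 3.7, 6.9, 10.7, 12.1],
  [8.5, 3.7, 6.9, 10.7, 12.1],
  [8.5, 3.7, 6.9, 10.7, 12.1],
  [8.5, 3.7, 6.9, 10.7, 12.1],
  [8.5, 3.7, 6.9, 10.7, 12.1],
  [8.5, 3.7, 6.9, 10.7, 12.1],
])

```text
clock: 1.5
eef_pos: [0.4847, 0.1099, 0.1504]
eef_rot: [1.339, 1.119, -1.342]
contact_force: [0.3, -0.2, -0.1]
grip_width: 0.085
```

```bash
python3 -c "
from h import *
tool([.485,.109,.054],169.7)"
```

```text
shift cm [9.64 0.06 0.07] turn 0.016817409172290354 | TCP [0.4847 0.1099 0.1504] tooly -10.28 x [-0.001 -0.001 -1.   ] j [ 0.06  0.21 -0.31  1.05 -0.    1.81] F [ 0.3 -0.2 -0.1] w 0.085 t 1.5
```

Call:
move_arm([
  [8.5, 4, 0.1, 0.1, 0],
  [8.5, 7, 0.1, 0.1, 0],
  [8.5, 9.6, 0.1, 0.1, 0],
  [8.5, 9.6, 0.1, 0.1, 0],
  [3, 9.6, 0.1, 0.1, 0],
  [3, 9.6, 0.1, 0.1, 0],
  [3, 9.6, 0.1, 0.1, 0],
  [3, 9.6, 0.1, 0.1, 0],
])

```text
clock: 2.3
eef_pos: [0.4863, 0.1091, 0.0562]
eef_rot: [1.34, 1.118, -1.339]
contact_force: [-2.7, 1.7, 7.0]
grip_width: 0.0394
```

Call:
move_arm([
  [3, 0, 0, 0, 0],
  [3, 0, 0, 0, 0],
  [3, 0, 0, 0, 0],
])

```text
clock: 2.6
eef_pos: [0.486, 0.1091, 0.0563]
eef_rot: [1.34, 1.118, -1.339]
contact_force: [-1.8, 0.5, -1.0]
grip_width: 0.0396
```

```bash
python3 -c "
from h import *
tool([.50,.109,.059],90)
snap('top','t1.png')"
```

```text
shift cm [-0.27  1.38 -0.24] turn 79.73548550303872 | TCP [0.486  0.1091 0.0563] tooly -10.26 x [ 0.001 -0.    -1.   ] j [ 0.06  0.3  -0.45  0.82 -0.    1.81] F [-1.8  0.5 -1. ] w 0.0396 t 2.6
```

Call:
move_arm([
  [3, -1, 0, 0, 0],
  [3, -2, 0, 0, 0],
  [3, -2, 0, 0, 8],
  [3, -2, 0, 0, 16],
  [3, -2, 0, 0, 24],
  [3, -2, 0, 0, 32],
  [3, -2, 0, 0, 40],
  [3, -2, 0, 0, 48],
])

```text
clock: 3.45
eef_pos: [0.4861, 0.109, 0.0767]
eef_rot: [1.912, 0.537, -1.911]
contact_force: [0.4, 0.1, -8.5]
grip_width: 0.0394
```

Call:
move_arm([
  [3, 0, 0, 0, 8],
  [3, 0, 0, 0, 16],
  [3, 0, 0, 0, 24],
  [3, 0, 0, 0, 30],
  [3, 0, 0, 0, 30],
  [3, 0, 0, 0, 30],
])

```text
clock: 4.05
eef_pos: [0.4866, 0.0996, 0.077]
eef_rot: [2.208, 0.048, -2.205]
contact_force: [-0.0, -0.7, -7.7]
grip_width: 0.0396
```

```bash
python3 -c "
from h import *
tool([.486,-.1765,.0763],90)"
```

```text
shift cm [-0.12 27.59  1.07] turn 2.093460901235062 | TCP [0.4866 0.0996 0.077 ] tooly -87.91 x [ 0.001  0.007 -1.   ] j [ 0.04  0.28 -0.43  0.87  0.01  3.14] F [-0.  -0.7 -7.7] w 0.0396 t 4.05
```

Call:
move_arm([
  [3, 0, 3, 0, -3],
  [3, 0, 7, 0.2, -3],
  [3, 0, 11.5, 0.4, -2],
  [3, 0, 16, 0.6, 0],
  [3, 0, 20.5, 0.8, 0],
  [3, 0, 25, 1, 1],
  [3, 0, 27.6, 1.1, 2],
  [3, 0, 27.6, 1.1, 2],
])

```text
clock: 4.85
eef_pos: [0.4868, -0.1807, 0.0756]
eef_rot: [-2.221, -0.001, 2.214]
contact_force: [1.0, 0.9, -8.0]
grip_width: 0.0391
```

```bash
cat > q.py <<'E'
from h import *
a=snap('top','t2.png')
h=cv2.cvtColor(a['color'],cv2.COLOR_BGR2HSV); m=cv2.inRange(h,np.array((0,150,70)),np.array((8,255,255)))
m[:,:230]=0;m[:,365:]=0;m[:110]=0
import sys; z=float(sys.argv[1])
for c in cv2.findContours(m,cv2.RETR_EXTERNAL,cv2.CHAIN_APPROX_NONE)[0]:
    if cv2.contourArea(c)>20:
        p=onplane(a,c[:,0],z)[:,:2]*1000; r=cv2.minAreaRect(p.astype(np.float32)); print(r, cv2.boxPoints(r).round(0).tolist())
tool([.58,-.1765,.059],90)
E
python3 q.py .034
```

```text
((436.715576171875, -162.40121459960938), (40.03121566772461, 88.32771301269531), 88.73712158203125) [[392.0, -181.0], [480.0, -183.0], [481.0, -143.0], [393.0, -141.0]]
((549.9693603515625, -179.9451141357422), (75.1559829711914, 81.01123809814453), 89.46953582763672) [[509.0, -217.0], [590.0, -218.0], [591.0, -143.0], [510.0, -142.0]]
((631.7872314453125, -4.145402908325195), (25.947195053100586, 26.37712287902832), 89.29821014404297) [[618.0, -17.0], [645.0, -17.0], [645.0, 9.0], [619.0, 9.0]]
shift cm [ 1.65 -0.19 -9.39] turn -0.09152022004684568 | TCP [ 0.4861 -0.1784  0.0753] tooly -90.09 x [ 0.002  0.007 -1.   ] j [-0.51  0.32 -0.38  0.88  0.01  2.63] F [ 0.8  0.8 -7.5] w 0.0391 t 4.9
```

View pics/t2.png

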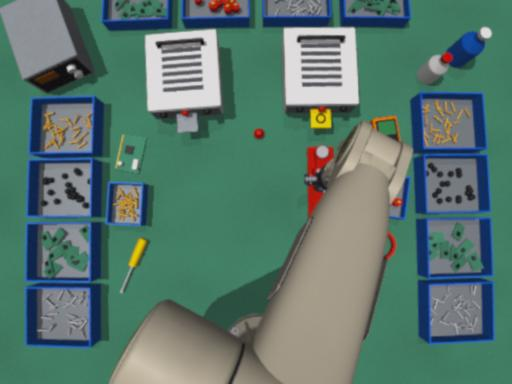

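Call:
move_arm([
  [3, 0.8, 0, 0, 0],
  [3, 1.4, 0, -1, 0],
  [3, 1.4, 0, -3, 0],
  [3, 1.4, 0, -5, 0],
  [3, 1.4, 0, -7, 0],
  [3, 1.4, 0, -8.5, 0],
  [3, 1.4, 0, -9.4, 0],
  [3, 1.4, 0, -9.4, 0],
])

```text
clock: 5.7
eef_pos: [0.5815, -0.1773, 0.0607]
eef_rot: [-2.22, -0.008, 2.216]
contact_force: [-0.7, 0.3, -8.3]
grip_width: 0.0394
```

```bash
python3 q.py .018; python3 - <<'E'
from h import *
a=load('top');b=snap('side','s2.png')
im=np.zeros((600,800,3),np.uint8)
im[:300,:400]=cv2.resize(a['color'][100:200,280:413],(400,300),interpolation=3)
im[:300,400:]=cv2.resize(b['color'][180:280,260:393],(400,300),interpolation=3)
cv2.imwrite('pics/c2.png',im[:300])
E
```

```text
((568.6258544921875, -147.6568145751953), (17.531818389892578, 32.48187255859375), 88.63225555419922) [[552.0, -156.0], [585.0, -157.0], [585.0, -139.0], [553.0, -139.0]]
((635.2708740234375, -4.363551139831543), (26.32561683654785, 26.761838912963867), 89.29834747314453) [[622.0, -17.0], [648.0, -18.0], [649.0, 9.0], [622.0, 9.0]]
((651.9915771484375, -159.06787109375), (68.85548400878906, 39.67818069458008), 1.6846479177474976) [[617.0, -140.0], [618.0, -180.0], [687.0, -178.0], [686.0, -138.0]]
shift cm [ 0.17 -0.08  0.02] turn 0.0041940789765249065 | TCP [ 0.5802 -0.1773  0.0607] tooly -90.0 x [ 0.     0.007 -1.   ] j [-0.43  0.48 -0.16  0.94  0.01  2.71] F [-0.4  1.2 -8.4] w 0.0392 t 5.75
```

View pics/c2.png

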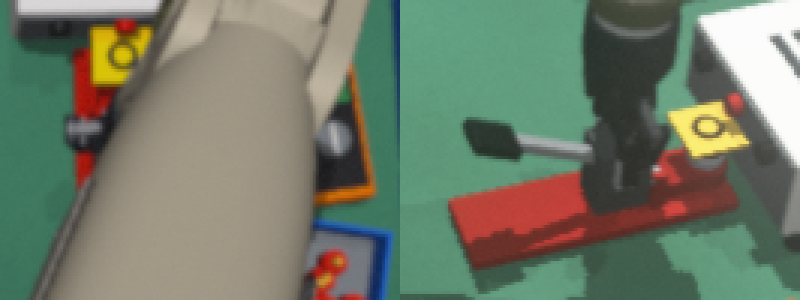

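Call:
move_arm([
  [3, 0.2, 0, 0, 0],
  [3, 0.45, 0, 0, 0],
  [3, 0.45, 0, 0, 0],
  [8.5, 0.45, 0, 0, 0],
  [8.5, 0.45, 0, 0, 0],
  [8.5, 0.45, 0, 0, 0],
  [8.5, 0.45, 0, 0, 0],
  [8.5, 0.45, 0, 0, 0],
])

```text
clock: 6.6
eef_pos: [0.5797, -0.1776, 0.0565]
eef_rot: [-2.218, -0.007, 2.217]
contact_force: [0.6, 0.5, -0.6]
grip_width: 0.0852
```

```bash
python3 -c "
from h import *
tool([.48,-.1765,.17],90)"
```

```text
shift cm [-11.35  -0.18   9.96] turn -0.0353880778235407 | TCP [ 0.5797 -0.1776  0.0565] tooly -90.04 x [ 0.     0.007 -1.   ] j [-0.43  0.48 -0.16  0.93  0.01  2.71] F [ 0.6  0.5 -0.6] w 0.0852 t 6.6
```

Call:
move_arm([
  [8.5, -4, 0, 0, 0],
  [8.5, -8, 0, 0, 0],
  [5, -12, 0, 0, 0],
  [0, -13, -3, 5, 0],
  [0, -13, -8, 8, -4],
  [0, -13, -13, 10, -8],
  [0, -13, -18, 10, -12],
  [0, -13, -23, 10, -16],
])

```text
clock: 7.4
eef_pos: [0.4792, 0.0343, 0.1885]
eef_rot: [2.077, 0.299, -2.072]
contact_force: [1.6, -0.6, -0.0]
grip_width: -0.0
```

Call:
move_arm([
  [0, 0, -5, 0, 0],
  [0, 0, -8, 0, 0],
  [0, 0, -8, 0, 0],
])

```text
clock: 7.7
eef_pos: [0.4556, 0.1145, 0.1893]
eef_rot: [2.074, 0.306, -2.069]
contact_force: [-0.1, -0.2, 0.1]
grip_width: 0.0
```

```bash
python3 q.py .014; python3 - <<'E'
from h import *
a=load('top');b=snap('side','s3.png')
im=np.zeros((600,800,3),np.uint8)
im[:,:400]=cv2.resize(a['color'][100:230,280:367],(400,600),interpolation=3)
im[:300,400:]=cv2.resize(b['color'][180:280,260:393],(400,300),interpolation=3)
cv2.imwrite('pics/c3.png',im)
E
```

```text
((532.0584716796875, -205.90859985351562), (11.772972106933594, 76.43521118164062), 88.36580657958984) [[494.0, -211.0], [570.0, -213.0], [570.0, -201.0], [494.0, -199.0]]
((636.8875732421875, -3.7028369903564453), (27.22682762145996, 25.130456924438477), 43.83049392700195) [[618.0, -4.0], [636.0, -22.0], [655.0, -3.0], [638.0, 15.0]]
((561.2835693359375, -175.31053161621094), (239.7936248779297, 74.05584716796875), 0.02083607390522957) [[441.0, -138.0], [441.0, -212.0], [681.0, -212.0], [681.0, -138.0]]
shift cm [12.84 31.32 -3.7 ] turn 16.272543758114978 | TCP [0.4565 0.1129 0.1893] tooly -73.73 x [ 0.002  0.007 -1.   ] j [ 0.07  0.13 -0.31  1.13  0.01  2.92] F [-0.3  0.4 -0.5] w -0.0 t 7.75
```

View pics/c3.png

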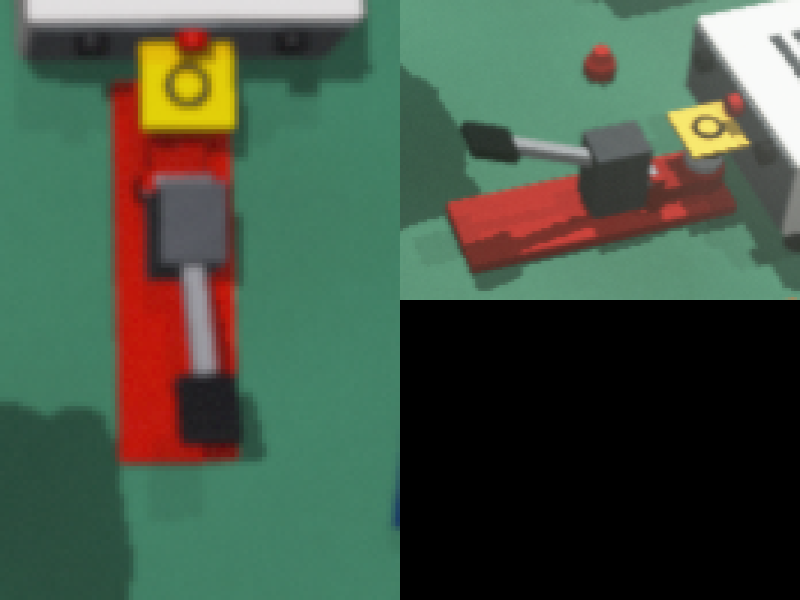

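Call:
move_arm([
  [0, 0, 5, 1.2, 0],
  [0, 0, 9.6, 2.4, 2],
  [0, 0.5, 14.4, 3.5, 6],
  [0, 1, 19.2, 4.7, 10],
  [0, 1.5, 24, 5.9, 14],
  [0, 2, 28.1, 6.9, 16.3],
  [0, 2, 28.1, 6.9, 16.3],
  [0, 2, 28.1, 6.9, 16.3],
])

```text
clock: 8.6
eef_pos: [0.4684, -0.1793, 0.1668]
eef_rot: [-2.216, -0.001, 2.213]
contact_force: [0.3, 1.2, 0.1]
grip_width: -0.0002
```

```bash
python3 -c "
from h import *
a=load('top');print(onplane(a,[[280+208/4.6,100+410/4.615]],.12))
for p in [(.468,.130),(.459,.106),(.454,.0907),(.451,.075),(.450,.059),(.450,.051)]: tool([p[0],-.1765,p[1]],90)"
```

```text
[[ 0.46357767 -0.17647598  0.12      ]]
shift cm [ 3.68 -0.26  0.04] turn -0.39210615753393085 | TCP [ 0.4684 -0.1793  0.1668] tooly -90.39 x [ 0.001  0.007 -1.   ] j [-0.53  0.21 -0.27  1.09  0.01  2.62] F [0.3 1.2 0.1] w -0.0002 t 8.6
shift cm [ 6.08 -0.23  0.94] turn -0.39210615753393085 | TCP [ 0.4684 -0.1793  0.1668] tooly -90.39 x [ 0.001  0.007 -1.   ] j [-0.53  0.21 -0.27  1.09  0.01  2.62] F [0.3 1.2 0.1] w -0.0002 t 8.6
shift cm [ 7.61 -0.22  1.45] turn -0.39210615753393085 | TCP [ 0.4684 -0.1793  0.1668] tooly -90.39 x [ 0.001  0.007 -1.   ] j [-0.53  0.21 -0.27  1.09  0.01  2.62] F [0.3 1.2 0.1] w -0.0002 t 8.6
shift cm [ 9.18 -0.2   1.75] turn -0.39210615753393085 | TCP [ 0.4684 -0.1793  0.1668] tooly -90.39 x [ 0.001  0.007 -1.   ] j [-0.53  0.21 -0.27  1.09  0.01  2.62] F [0.3 1.2 0.1] w -0.0002 t 8.6
shift cm [10.78 -0.19  1.85] turn -0.39210615753393085 | TCP [ 0.4684 -0.1793  0.1668] tooly -90.39 x [ 0.001  0.007 -1.   ] j [-0.53  0.21 -0.27  1.09  0.01  2.62] F [0.3 1.2 0.1] w -0.0002 t 8.6
shift cm [11.58 -0.19  1.85] turn -0.39210615753393085 | TCP [ 0.4684 -0.1793  0.1668] tooly -90.39 x [ 0.001  0.007 -1.   ] j [-0.53  0.21 -0.27  1.09  0.01  2.62] F [0.3 1.2 0.1] w -0.0002 t 8.6
```

Call:
move_arm([
  [0, 2, -0.2, 0, 0],
  [0, 3.5, -0.2, 0, 0],
  [0, 4.3, -0.2, 0.3, 0],
  [0, 5.2, -0.2, 0.6, 0],
  [0, 6.1, -0.2, 0.9, 0],
  [0, 6.8, -0.2, 1.2, 0],
  [0, 7.6, -0.2, 1.4, 0],
  [0, 7.6, -0.2, 1.4, 0],
])

```text
clock: 9.4
eef_pos: [0.4548, -0.1766, 0.0906]
eef_rot: [-2.217, -0.001, 2.212]
contact_force: [0.5, 2.5, 8.3]
grip_width: 0.0001
```

```bash
python3 -c "
from h import *
for p in [(.451,.075),(.450,.059),(.450,.049)]: tool([p[0],-.1765,p[1]],90)"
```

```text
shift cm [1.56 0.01 0.39] turn -0.3850245299736912 | TCP [ 0.4548 -0.1766  0.0906] tooly -90.39 x [ 0.002  0.008 -1.   ] j [-0.54  0.25 -0.43  0.9   0.01  2.61] F [0.5 2.5 8.3] w 0.0001 t 9.4
shift cm [3.16 0.02 0.49] turn -0.3850245299736912 | TCP [ 0.4548 -0.1766  0.0906] tooly -90.39 x [ 0.002  0.008 -1.   ] j [-0.54  0.25 -0.43  0.9   0.01  2.61] F [0.5 2.5 8.3] w 0.0001 t 9.4
shift cm [4.16 0.03 0.49] turn -0.3850245299736912 | TCP [ 0.4548 -0.1766  0.0906] tooly -90.39 x [ 0.002  0.008 -1.   ] j [-0.54  0.25 -0.43  0.9   0.01  2.61] F [0.5 2.5 8.3] w 0.0001 t 9.4
```

Contact is good at 8 N, so I'll carry on down.

Call:
move_arm([
  [0, 0.8, 0, 0.2, 0],
  [0, 1.6, 0, 0.4, 0],
  [0, 2.4, 0, 0.45, 0],
  [0, 3.2, 0, 0.5, 0],
  [0, 3.7, 0, 0.5, 0],
  [0, 4.1, 0, 0.5, 0],
  [0, 4.3, 0, 0.5, 0],
  [0, 4.3, 0, 0.5, 0],
])

```text
clock: 10.2
eef_pos: [0.4508, -0.1767, 0.05]
eef_rot: [-2.22, 0.0, 2.21]
contact_force: [-4.5, 3.1, 22.9]
grip_width: 0.0
```

```bash
python3 - <<'E'
from h import *
tool([.45,-.1765,.051],90)
b=snap('side','s4.png');a=snap('top','t4.png')
im=np.zeros((400,800,3),np.uint8)
im[:,:400]=cv2.resize(a['color'][100:200,280:380],(400,400),interpolation=3)
im[:,400:]=cv2.resize(b['color'][170:270,290:390],(400,400),interpolation=3)
cv2.imwrite('pics/c4.png',im)
E
```

```text
shift cm [-0.1  -0.02  0.08] turn -0.37477759301884817 | TCP [ 0.4508 -0.1767  0.05  ] tooly -90.37 x [ 0.005  0.006 -1.   ] j [-0.54  0.29 -0.49  0.79  0.01  2.6 ] F [-4.5  3.1 22.9] w 0.0 t 10.2
```

View pics/c4.png

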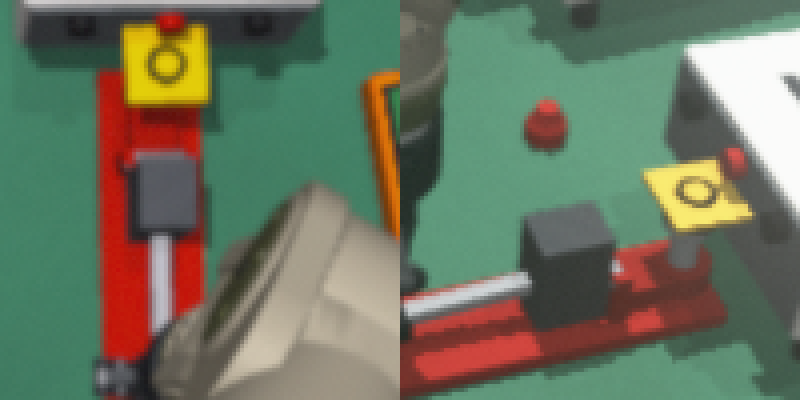

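The handle is at its stop at 23 N, the saddle is extended and the bracket is raised. Now I'll release it along the arc.

Call:
move_arm([
  [0, 0, 0, 0, 0],
  [0, -1, 0, 0, 0],
  [0, -2, 0, 0, 0],
  [0, -3, 0, -0.2, 0],
  [0, -4, 0, -0.4, 0],
  [0, -5, 0, -0.8, 0],
  [0, -6, 0, -1.1, 0],
  [0, -7, 0, -1.6, 0],
])

```text
clock: 11.1
eef_pos: [0.4664, -0.1771, 0.1207]
eef_rot: [-2.219, 0.0, 2.211]
contact_force: [-0.6, 0.6, 2.5]
grip_width: 0.0001
```

Call:
move_arm([
  [0, -1, 0, -0.2, 0],
  [0, -2.5, 0, -0.2, 0],
  [0, -4, 0, -0.2, 0],
  [0, -4, 0, -0.2, 0],
  [0, -4, 0, -0.2, 0],
  [0, -4, 0, -0.2, 0],
])

```text
clock: 11.7
eef_pos: [0.4676, -0.1772, 0.1598]
eef_rot: [-2.217, -0.0, 2.212]
contact_force: [0.2, 0.4, -0.1]
grip_width: 0.0002
```

```bash
python3 - <<'E'
from h import *
tool([.468,-.1765,.130],90)
b=snap('side','s5.png');a=snap('top','t5.png')
im=np.zeros((400,800,3),np.uint8)
im[:,:400]=cv2.resize(a['color'][100:200,280:380],(400,400),interpolation=3)
im[:,400:]=cv2.resize(b['color'][170:270,290:390],(400,400),interpolation=3)
cv2.imwrite('pics/c5.png',im)
for p in [(.459,.106),(.454,.0907),(.451,.075),(.450,.059),(.450,.049)]: tool([p[0],-.1765,p[1]],90)
E
```

```text
shift cm [ 2.98 -0.05 -0.03] turn -0.38748599281842644 | TCP [ 0.4676 -0.1772  0.1598] tooly -90.39 x [ 0.003  0.007 -1.   ] j [-0.53  0.21 -0.29  1.07  0.01  2.62] F [ 0.2  0.4 -0.1] w 0.0002 t 11.7
shift cm [ 5.37 -0.02  0.87] turn -0.3859117157427363 | TCP [ 0.4676 -0.1771  0.1597] tooly -90.39 x [ 0.002  0.007 -1.   ] j [-0.53  0.21 -0.29  1.07  0.01  2.62] F [0.1 0.6 1.1] w 0.0001 t 11.8
shift cm [ 6.9  -0.    1.38] turn -0.3859117157427363 | TCP [ 0.4676 -0.1771  0.1597] tooly -90.39 x [ 0.002  0.007 -1.   ] j [-0.53  0.21 -0.29  1.07  0.01  2.62] F [0.1 0.6 1.1] w 0.0001 t 11.8
shift cm [8.47 0.01 1.68] turn -0.3859117157427363 | TCP [ 0.4676 -0.1771  0.1597] tooly -90.39 x [ 0.002  0.007 -1.   ] j [-0.53  0.21 -0.29  1.07  0.01  2.62] F [0.1 0.6 1.1] w 0.0001 t 11.8
shift cm [10.07  0.02  1.78] turn -0.3859117157427363 | TCP [ 0.4676 -0.1771  0.1597] tooly -90.39 x [ 0.002  0.007 -1.   ] j [-0.53  0.21 -0.29  1.07  0.01  2.62] F [0.1 0.6 1.1] w 0.0001 t 11.8
shift cm [11.07  0.03  1.79] turn -0.3859117157427363 | TCP [ 0.4676 -0.1771  0.1597] tooly -90.39 x [ 0.002  0.007 -1.   ] j [-0.53  0.21 -0.29  1.07  0.01  2.62] F [0.1 0.6 1.1] w 0.0001 t 11.8
```

View pics/c5.png

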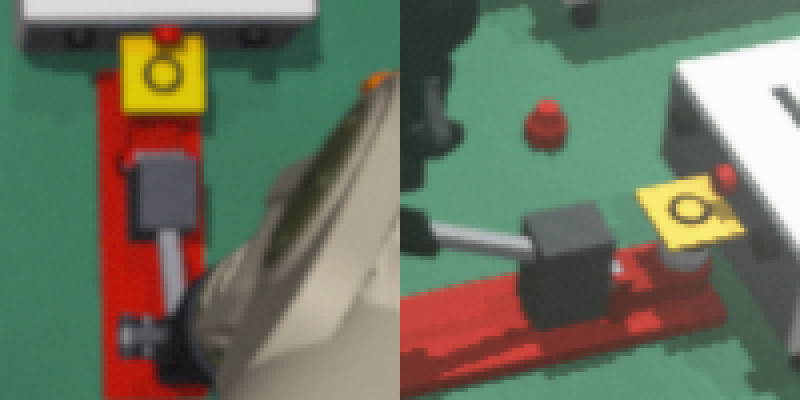

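The handle is up, the unit is back down and the jack hasn't moved. I'll press again.

Call:
move_arm([
  [0, 1.5, 0, 0, 0],
  [0, 2.8, 0, 0, 0],
  [0, 3.6, 0, 0.3, 0],
  [0, 4.5, 0, 0.6, 0],
  [0, 5.4, 0, 0.9, 0],
  [0, 6.1, 0, 1.2, 0],
  [0, 6.9, 0, 1.4, 0],
  [0, 6.9, 0, 1.4, 0],
])

```text
clock: 12.6
eef_pos: [0.4542, -0.1768, 0.0906]
eef_rot: [-2.218, 0.0, 2.211]
contact_force: [1.0, 0.5, 7.8]
grip_width: 0.0004
```

Call:
move_arm([
  [0, 0.8, 0, 0.2, 0],
  [0, 1.6, 0, 0.4, 0],
  [0, 2.4, 0, 0.45, 0],
  [0, 3.2, 0, 0.5, 0],
  [0, 3.7, 0, 0.5, 0],
  [0, 4.1, 0, 0.5, 0],
  [0, 4.3, 0, 0.5, 0],
  [0, 4.3, 0, 0.5, 0],
])

```text
clock: 13.4
eef_pos: [0.4501, -0.1769, 0.05]
eef_rot: [-2.221, 0.001, 2.209]
contact_force: [-5.2, 1.8, 23.0]
grip_width: 0.0
```

```bash
python3 - <<'E'
from h import *
b=snap('side','s6.png');a=snap('top','t6.png')
tool([.45,-.1765,.051],90)
im=np.zeros((400,800,3),np.uint8)
im[:,:400]=cv2.resize(a['color'][100:200,280:380],(400,400),interpolation=3)
im[:,400:]=cv2.resize(b['color'][170:270,290:390],(400,400),interpolation=3)
cv2.imwrite('pics/c6.png',im)
E
```

```text
shift cm [-0.1  -0.04  0.01] turn -0.3820910999621674 | TCP [ 0.4501 -0.1769  0.05  ] tooly -90.38 x [ 0.006  0.005 -1.   ] j [-0.55  0.28 -0.5   0.79  0.01  2.6 ] F [-4.2  2.2 22.2] w 0.0003 t 13.5
```

View pics/c6.png

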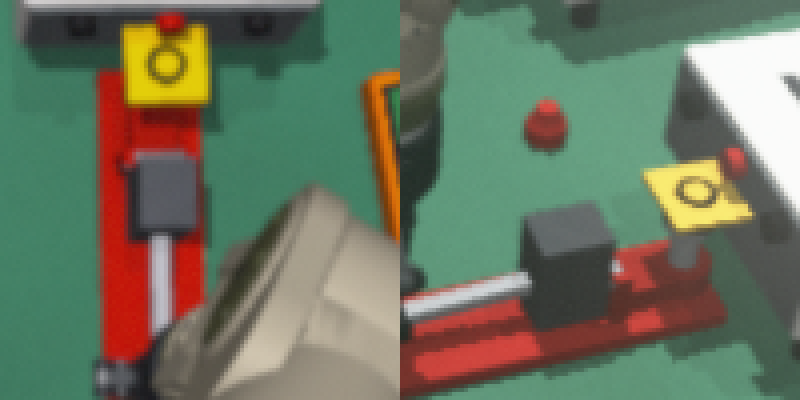

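The handle is down again at 22 N and the unit is raised, matching the first stroke. I'll hand in.

```bash
python3 -c "
from rig import bot
print(bot.job_done())"
```

```text
the job is handed in; nothing more can be done
None
```

I handed the job in at about 13.5 s with the handle pressed fully down, so only the jack holds up the yellow-bracket unit. The hand-in gave no verdict.

- **Placing:** I gripped the jack by its block, turned it about 80° and set it flat under the yellow lift point. The saddle came out at about (0.664, -0.176) m against the lift point at about (0.6645, -0.177) m, so they are 1–2 mm apart.
- **Pumping:** I pressed the handle fully down, let it come all the way up (the unit visibly settled back), then pressed it down again and kept holding.
- **Last checks:** The fingers push at about 22 N with the fingertips at 42 mm, against a pad height of 43 mm fully down. The pictures show the saddle up against the lift pad, the bracket raised and the jack unmoved between strokes.
- **Not measured:** I judged the handle angle and lift height from the pad height and the pictures, not directly. I did not re-measure the other unit or the objects on the bench at the end. The arm hid some of them from the top camera, but the moves were planned clear of them and I felt no unexpected contact.
- **Disagreements:** The separate position estimates differed by about 2–3 mm. Joint 6 also reached the end of its range (3.14 rad) during the turn, so the last 2° were done as the arm moved on.

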